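# Lay the column stand over on its side behind the stop bar

## Task

With the fingertips only, push the column stand by its square base along the fixture board until the base is snug and square against the stop bar, still standing upright. Then push its column over across the bar so that it tips gently onto its side, its column lying on the rubber-covered rest and the base still behind the bar, and leave it there. Never grip or lift the stand, do not let it crash down, and leave the other things on the bench where they are.

Things in the scene. Friction and masses are not known exactly. Their poses are not given: they have to be found in the camera images.
- fixture: Fixed aluminium board lying on the bench, 8 mm thick, 270 mm wide (y), from x = -200 to +150 mm. Origin at its underside, below the middle of the stop bar's near face; x is the level direction in which the stand is pushed and tipped (roughly away from the robot), z up. It carries a steel stop bar (x 0 to 20 mm, 130 mm long along y, 20 mm high above the board) and, beyond it, the rest.
- stop_face (a point): Middle of the stop bar's near face, at the level of the board's top surface (8 mm above the bench). Axes as the fixture's.
- rest_top (a point): Highest point, mid-length, of the rest: a level rubber-covered bar of 16 mm diameter, 110 mm long along the fixture's y, on two posts 98 mm beyond the stop's near face; its top is 63 mm above the board.
- stand: Loose stand, about 0.7 kg, nearly all in its dark square steel base, 100 x 100 x 18 mm; a 16 mm round steel column rises from its middle, with a 22 mm collar on the last 12 mm; 170 mm tall in all. Origin at the centre of the underside; z up the column; x to the side facing the stop. Starts on the board, base 20 to 50 mm short of the stop, turned up to 0.15 rad from square.
- column_top (a point): Centre of the column's top end, 170 mm above the stand's underside. Pushing near here takes about 2 to 3 N at first. Tilted less than about 74 degrees the stand falls back upright; past that it goes over by itself and comes to lie on the rest at about 80 degrees.
- front_edge (a point): Middle of the lower front edge of the stand's base (50 mm from its origin along its x, at the underside): the edge about which it tips. As it tips, the base's upper front edge bears on the stop bar and this edge slides back from the bar by up to 18 mm. Sliding the stand takes about 4 to 9 N.
- spacer: Bystander: upright aluminium spacer, 22 mm diameter, 66 mm tall, standing on the board beside the work. Origin at its underside's centre.
- foot: Bystander: small black machine foot, 32 mm diameter, 40 mm tall, standing on the board beside the work. Origin at its underside's centre.
- carton_a: Bystander: open white carton 100 x 130 x 65 mm. Origin at its underside's centre.
- carton_b: Bystander: second such carton. Origin at its underside's centre.
- driver: Bystander: orange electric screwdriver lying down, 210 mm long, 40 mm high. Origin at bench level below the handle.
- can: Bystander: upright spray can, 52 mm diameter, 150 mm tall. Origin at its underside's centre.
- dispenser: Bystander: blue tape dispenser 150 x 60 mm, 106 mm high. Origin at its underside's centre.
Mind the look-alikes: they are no part of the job. Of the things like the stand, leave any that is purple; of the rest the smaller one is meant.

How it is judged:
On the way, in this order (a step that is already met when the one before it is completed fails the run):
1. the stand, still upright, has its base up against the stop bar (x of front_edge in the frame of stop_face above -0.006 m and angle between the x axis of stand and the x axis of fixture, either way round below 0.1 rad and angle between stand's own z axis and vertical below 0.1 rad), for 0.1 s.
2. the stand lies over on its side (angle between stand's own z axis and vertical above 1.28 rad), for 0.2 s.
At the end, for the whole second after the job is handed in: The stand lies at rest on its side, its column tilted 73 to 89 degrees from upright and lying across the rest (top end past the rest, within 45 mm of its middle), the lower front edge of its base on the board 8 to 35 mm short of the stop's near face and within 40 mm of its middle (angle between stand's own z axis and vertical between 1.28 and 1.55 rad and x of front_edge in the frame of stop_face between -0.035 and -0.008 m and z of front_edge in the frame of stop_face below 0.012 m and y of front_edge in the frame of stop_face between -0.04 and 0.04 m and x of column_top in the frame of rest_top above 0.01 m and y of column_top in the frame of rest_top between -0.045 and 0.045 m and z of column_top in the frame of rest_top below 0.04 m and linear speed of stand below 0.02 m/s and angular speed of stand below 0.15 rad/s); the robot touches nothing.
It fails at once if the stand was lifted, climbed the stop or was tipped some other way than over the stop (its lower front edge rose more than 15 mm from the board) (z of front_edge in the frame of stop_face above 0.015 m).
It fails at once if the stand was not laid down gently (it turned faster than 3 rad/s) (angular speed of stand above 3 rad/s).
It fails at once if the stand was gripped or shoved hard (over 35 N from the fingers) (contact force between the fingers and stand above 35 N).
It fails at once if another thing on the bench was disturbed (moved more than 20 mm) (distance of any of spacer, foot, carton_a, carton_b, driver, can, dispenser from where it was at the start of the episode above 0.02 m).
It also fails if it takes over 64 s, if anything falls off the work surface, if the arm or the gripper's body presses on something with over 40 N, if the wrist force passes 120 N, or if a joint passes its speed limit or range.

## Robot

A 7-joint arm with a two-finger parallel gripper is mounted at the origin on the work surface. World frame = base frame: x ahead of the robot, y to its left, z up, the work surface at z = 0. Lengths are in m, angles in rad, forces in N, time in s.
With the tool pointing down it reaches from about 0.4 to 0.75 m from the base axis. Payload 19.5 kg.
Tool frame: the origin (TCP) lies at the very end of the fingers, on their centre line; the grasp point (between the pads) lies 19 mm behind it (r.tcp_to_grasp is the distance from the TCP to the grasp point, in m); z points along the fingers, y is the line along which they close (so a half turn about z gives the same grasp; the last joint's range is limited). The gripper opens to 85 mm and grips with 20 to 120 N. Pads are 22 mm wide; open, the fingers measure 114 mm over their backs; the gripper's body (76 mm by 85 mm) begins 54 mm behind the grasp point. The pads swing forward as they close: fully open they stand 13 mm farther back than shut.
Start: joints at [1.261, 0.707, -0.028, 1.485, 0.022, 0.951, -0.075], TCP at [0.152, -0.554, 0.231] pointing down, gripper open.
Joint ranges: [-2.71, 2.71], [-0.32, 2.16], [-1.57, 1.52], [0, 2.45], [-1.46, 4.6], [0, 2.02], [-2.83, 2.83]. Speed limits (rad/s): [1.89, 1.89, 2.57, 2.57, 3.01, 3.01, 3.01].

## Interface

Orientations are given as a 3x3 rotation matrix whose columns are the frame's x, y, z axes.
In Python, from bench import status, viewer, r gives the robot as it stands.
- The arm moves only by the tool step_arm, never from a script. Its argument "plan" is a list of rows, each an object of numbers: "dx", "dy", "dz": the shift along the world's x, y, z in m; "roll": the turn about the world's z in rad. In form: [{"dx": .., "dy": .., "dz": .., "roll": ..}, ...]. A call has 1 to 12 rows; each row is the pose to reach, as a shift and turn from the pose commanded when the call began; what a row does not reach only later rows make up. A row lasts 1/8 s, in which the tool goes at most 62.5 mm and 10.7 degrees, less where a joint would pass 70% of its speed; a pose out of reach is approached as far as the arm can. A call with a gripper value outside its range is refused whole. "jaw" is the closure, from 0 (fully open) to 1 (shut), set as the call begins (left out, the last holds). The fingers move at their own pace and stop on an object; "squeeze" is the grip in N (left out, the last holds). Time passes only in rows, so rows that repeat a pose let the fingers close. It gives the time, the measured TCP pose, the force, the opening and the grip force at its end, in the units of the state.
- status.observe(): the state, without advancing time (a new reading comes with each control period).
- viewer.snapshot(name): name is "scene" or "top" or "wrist"; returns the picture (420x560x3 uint8, red, green, blue); there is no depth.
- viewer.get_calibration(name): a dict with "intrinsics" (3x3 intrinsics, pixels), "R" (3x3) and "t" (3): a world point X has camera coordinates R X + t. Camera axes: x right, y down, z forward; pixel columns grow to the right and rows downward; lengths in m; the calibration is good to about 2 mm. A picture is of the moment at which its call begins: read the wrist's pose just before it. get_calibration takes no time and is no camera call; for the wrist camera it gives the pose at the moment of the call.
- r.job_done(): hands the job in; it is judged then, once.
The state is a dict: "t": time; "joint_pos": joint angles; "joint_velocities": joint speeds; "tau": joint torques, N m; "position": TCP position; "tcp_rot": TCP orientation; "ft_force": force on the tool from outside, world axes, zero at the start; "wrist_torque": the same for the moment, N m; "opening": finger opening in m; "grasp_force": force on a finger pad.
Only numpy, scipy, OpenCV 4.12 (cv2) and the standard library are available. Lean on these libraries where they do the work, as an engineer would, in place of code of your own. Each camera call takes 0.05 s, during which the arm holds its last target. There are 200 camera calls.

## Working session

There is one attempt and no reset: what is moved stays moved. The work goes in short steps, Python scripts to look and compute and a tool call to move; the robot and the scene stay as the last step left them, time stands still between calls to the robot, and variables do not carry over. Pictures are saved under pics/ and viewed, at most 10 in all, crops included, and the job is handed in when it is done.

Besides the shell and the picture viewer there is one more tool, called after "Call:" by a JSON object that holds its "api" and its "payload", one argument or row to a line. step_arm: Moves the arm, as the interface text tells. Its arguments: {"type":"object","properties":{"plan":{"type":"array"},"jaw":{"type":"number"},"squeeze":{"type":"number"}},"required":["plan"]}

```bash
mkdir -p pics; ls; python3 - <<'E'
from bench import status, viewer, r
import cv2,numpy as np
s=status.observe();print(s['t'],s['position'],s['tcp_rot'],s['ft_force'],s['opening'])
for n in ("scene","top"):
    im=viewer.snapshot(n);cv2.imwrite(f"pics/{n}0.png",im[:,:,::-1]);c=viewer.get_calibration(n);print(n,c)
E
```

```text
pics
0.0 [ 0.15206403 -0.55425165  0.23080874] [[ 9.64363208e-01  2.64581705e-01 -3.52430388e-04]
 [ 2.64581933e-01 -9.64362623e-01  1.06382113e-03]
 [-5.84030850e-05 -1.11915667e-03 -9.99999372e-01]] [-0.76928122  0.7383533   0.90269211] 0.08511099668322
scene {'intrinsics': array([[467.53058477,   0.        , 276.45950274],
       [  0.        , 467.53058477, 206.66659363],
       [  0.        ,   0.        ,   1.        ]]), 'R': array([[ 0.55361072,  0.83276429, -0.00433725],
       [ 0.44461847, -0.29997226, -0.84399707],
       [-0.70415167,  0.46531741, -0.53633024]]), 't': array([-0.26413146, -0.09448013,  1.53770498])}
top {'intrinsics': array([[484.84532646,   0.        , 283.3008955 ],
       [  0.        , 484.84532646, 210.44900496],
       [  0.        ,   0.        ,   1.        ]]), 'R': array([[-9.31260467e-03, -9.99956571e-01, -3.61265340e-04],
       [-9.93849474e-01,  9.29559607e-03, -1.10348607e-01],
       [ 1.10347173e-01, -6.68589587e-04, -9.93892879e-01]]), 't': array([0.01846081, 0.4797746 , 1.44661382])}
```

View pics/scene0.png

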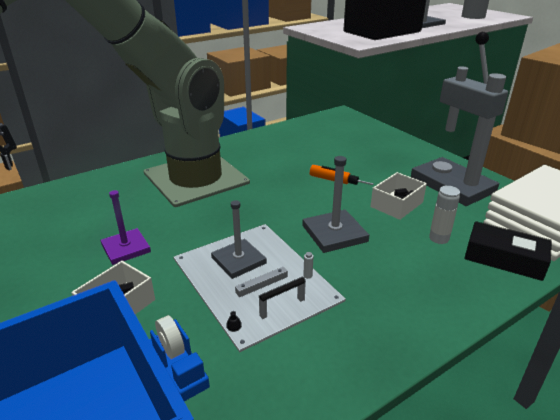

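View pics/top0.png

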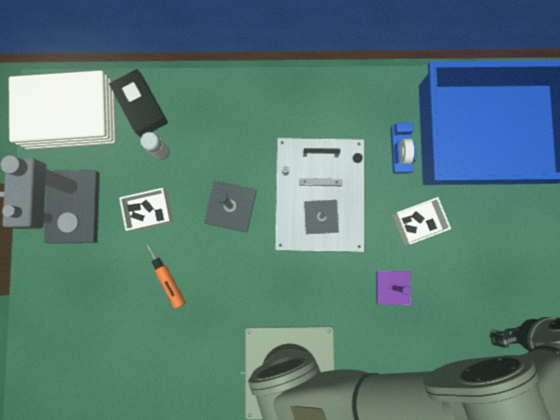

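Stand-like things in the top view: purple (394,288), excluded; larger grey on the bench (231,205); smaller grey on the board (322,216). The smaller grey one fits. I'll confirm it in an enlarged crop.

```bash
python3 - <<'E'
import cv2
im=cv2.imread("pics/top0.png")[130:260,200:375]
cv2.imwrite("pics/crop.png",cv2.resize(im,None,fx=4.5,fy=4.5,interpolation=cv2.INTER_CUBIC))
E
```

```text
(no output)
```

View pics/crop.png

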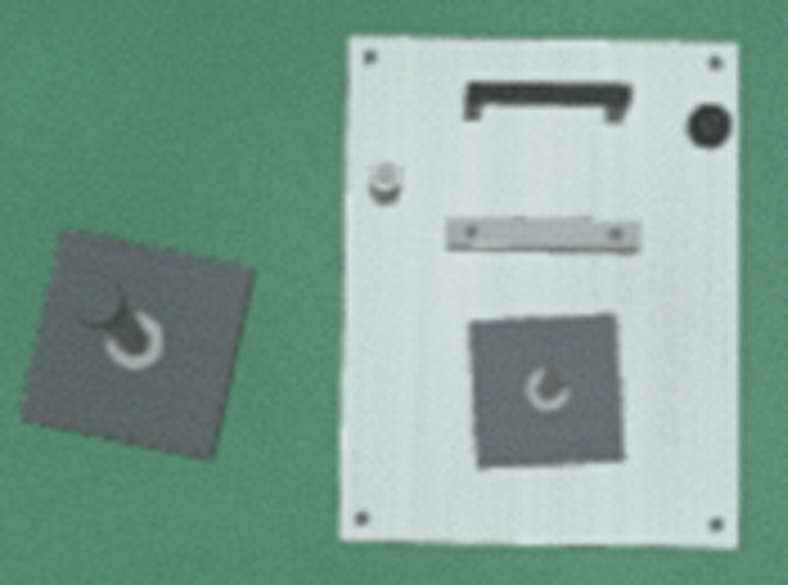

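The smaller dark stand on the board is confirmed, with base corners in the crop at (470,322), (614,315), (623,460) and (478,467). The bar's near bottom edge runs from (446,251) to (639,252), and the board corners are (349,37), (738,43), (738,548) and (340,541).

```bash
cat >h.py <<'E'
from bench import status, viewer, r
import numpy as np, cv2
def ray(c,p,z):
    K,R,t=c['intrinsics'],c['R'],c['t']; d=R.T@np.linalg.solve(K,[p[0],p[1],1.]); o=-R.T@t
    return o+d*(z-o[2])/d[2]
def proj(c,X):
    q=c['intrinsics']@(c['R']@np.asarray(X)+c['t']); return q[:2]/q[2]
E
python3 - <<'E'
from h import *
np.set_printoptions(precision=4,suppress=True)
c=viewer.get_calibration('top')
f=lambda p,z: ray(c,(200-.39+p[0]/4.5,130-.39+p[1]/4.5),z)[:2]
B=np.array([f(p,.008) for p in [(349,37),(738,43),(738,548),(340,541)]]);print('board',B, B.mean(0))
n=np.linalg.norm; print([n(B[i]-B[(i+1)%4]) for i in range(4)])
d=(B[0]+B[1]-B[2]-B[3]);a=np.arctan2(d[1],d[0]);e=B[0]+B[3]-B[1]-B[2];a2=np.arctan2(-e[0],e[1]);print('yaw',a,a2)
a=(a*350+a2*270)/620
ux=np.array([np.cos(a),np.sin(a)]);uy=np.array([-ux[1],ux[0]])
O=B.mean(0)+ux*.025;print('fixture O',O,a)
print('bar',[f(p,.008) for p in [(446,251),(639,252)]],'top near',[f(p,.028) for p in [(446,248),(640,249)]])
S=np.array([f(p,.026) for p in [(470,322),(614,315),(623,460),(478,467)]]);print(S,S.mean(0),[n(S[i]-S[(i+1)%4]) for i in range(4)])
ds=S[0]+S[1]-S[2]-S[3];print('stand yaw',np.arctan2(ds[1],ds[0]),'in fix',(S.mean(0)-O)@ux,(S.mean(0)-O)@uy)
for nme,p,z in [('spacer',(385,170),.074),('foot',(709,125),.045),('rest',(548,94),.071)]: print(nme,(f(p,z)-O)@ux,(f(p,z)-O)@uy)
s=status.observe();print(s['position'])
E
```

```text
board [[ 0.7108  0.031 ]
 [ 0.704  -0.2393]
 [ 0.3541 -0.2296]
 [ 0.3614  0.0399]] [ 0.5326 -0.0995]
[np.float64(0.2704228258336116), np.float64(0.3499445038874747), np.float64(0.26964639674755425), np.float64(0.34949302659385706)]
yaw -0.026478543463341813 -0.02602226689267674
fixture O [ 0.5576 -0.1002] -0.026279842376116705
bar [array([ 0.5596, -0.0345]), array([ 0.5576, -0.1672])] top near [array([ 0.5584, -0.0338]), array([ 0.5564, -0.1654])]
[[ 0.5078 -0.0495]
 [ 0.5117 -0.1471]
 [ 0.4134 -0.151 ]
 [ 0.4096 -0.0535]] [ 0.4606 -0.1003] [np.float64(0.09764273534354083), np.float64(0.09842453694962816), np.float64(0.09759703776327794), np.float64(0.09835917595347288)]
stand yaw 0.04040758364741169 in fix -0.0968966474538832 -0.002654742242541272
spacer 0.04285073578773793 0.10860186041440323
foot 0.08325414031914878 -0.10951567157693
rest 0.09654188230661248 0.0012648263301127747
[ 0.1521 -0.5543  0.2309]
```

Call:
{"api": "step_arm", "payload": {
  "plan": [
    {"dx": 0, "dy": 0.02, "dz": 0.03, "roll": 0},
    {"dx": 0.02, "dy": 0.06, "dz": 0.06, "roll": -0.03},
    {"dx": 0.045, "dy": 0.1, "dz": 0.06, "roll": -0.06},
    {"dx": 0.07, "dy": 0.145, "dz": 0.06, "roll": -0.09},
    {"dx": 0.095, "dy": 0.19, "dz": 0.06, "roll": -0.12},
    {"dx": 0.12, "dy": 0.235, "dz": 0.06, "roll": -0.15},
    {"dx": 0.145, "dy": 0.28, "dz": 0.06, "roll": -0.18},
    {"dx": 0.17, "dy": 0.325, "dz": 0.06, "roll": -0.21},
    {"dx": 0.195, "dy": 0.37, "dz": 0.06, "roll": -0.24},
    {"dx": 0.22, "dy": 0.42, "dz": 0.06, "roll": -0.27},
    {"dx": 0.235, "dy": 0.453, "dz": 0.06, "roll": -0.294},
    {"dx": 0.235, "dy": 0.453, "dz": 0.06, "roll": -0.294}
  ],
  "jaw": 0.4
}}

```text
t: 1.6
position: [0.3878, -0.0993, 0.2911]
tcp_rot: [[1.0, -0.022, -0.0], [-0.022, -1.0, 0.001], [-0.0, -0.001, -1.0]]
ft_force: [-0.3, -0.5, -0.0]
opening: 0.0512
grasp_force: 0.0
```

Call:
{"api": "step_arm", "payload": {
  "plan": [
    {"dx": 0, "dy": 0, "dz": -0.05},
    {"dx": 0, "dy": 0, "dz": -0.1},
    {"dx": 0, "dy": 0, "dz": -0.15},
    {"dx": 0, "dy": 0, "dz": -0.19},
    {"dx": 0, "dy": 0, "dz": -0.22},
    {"dx": 0, "dy": 0, "dz": -0.24},
    {"dx": 0, "dy": 0, "dz": -0.255},
    {"dx": 0, "dy": 0, "dz": -0.265},
    {"dx": 0, "dy": 0, "dz": -0.272},
    {"dx": 0, "dy": 0, "dz": -0.276},
    {"dx": 0, "dy": 0, "dz": -0.276}
  ]
}}

```text
invalid input at $.plan[0]: expected keys dx, dy, dz, roll
```

```bash
python3 - <<'E'
from h import *
s=status.observe();print(s['t'],s['position'],s['ft_force'])
a=viewer.snapshot("scene")[180:330,150:350]
cv2.imwrite("pics/s1.png",cv2.resize(a,None,fx=4,fy=4,interpolation=cv2.INTER_CUBIC)[:,:,::-1])
E
```

```text
1.6 [ 0.38783306 -0.09931449  0.29108219] [-0.30566836 -0.47388907 -0.00388978]
```

View pics/s1.png

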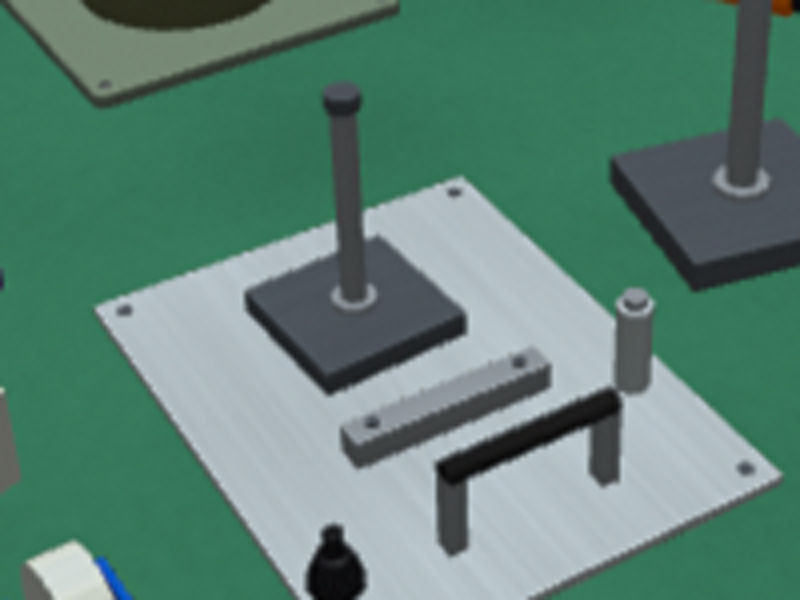

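The move was refused because every row needs a roll value, so this crop shows the stand before the descent (base corner at (330,390), collar at (342,98)). I'll repeat the descent.

Call:
{"api": "step_arm", "payload": {
  "plan": [
    {"dx": 0, "dy": 0, "dz": -0.05, "roll": 0},
    {"dx": 0, "dy": 0, "dz": -0.1, "roll": 0},
    {"dx": 0, "dy": 0, "dz": -0.15, "roll": 0},
    {"dx": 0, "dy": 0, "dz": -0.19, "roll": 0},
    {"dx": 0, "dy": 0, "dz": -0.22, "roll": 0},
    {"dx": 0, "dy": 0, "dz": -0.24, "roll": 0},
    {"dx": 0, "dy": 0, "dz": -0.255, "roll": 0},
    {"dx": 0, "dy": 0, "dz": -0.265, "roll": 0},
    {"dx": 0, "dy": 0, "dz": -0.272, "roll": 0},
    {"dx": 0, "dy": 0, "dz": -0.276, "roll": 0},
    {"dx": 0, "dy": 0, "dz": -0.276, "roll": 0}
  ]
}}

```text
t: 3.02
position: [0.3977, -0.1044, 0.0233]
tcp_rot: [[1.0, -0.026, -0.016], [-0.026, -1.0, 0.004], [-0.016, -0.004, -1.0]]
ft_force: [-0.6, 0.5, -1.1]
opening: 0.051
grasp_force: 0.0
```

```bash
python3 - <<'E'
from h import *
s=status.observe();print(s['t'],s['position'],s['ft_force'],s['opening'])
a=viewer.snapshot("scene")[180:330,150:350]
cv2.imwrite("pics/s2.png",cv2.resize(a,None,fx=4,fy=4,interpolation=cv2.INTER_CUBIC)[:,:,::-1])
E
```

```text
3.025 [ 0.39770636 -0.10443623  0.02334   ] [-0.622629    0.50661104 -1.12119299] 0.051001997487789
```

View pics/s2.png

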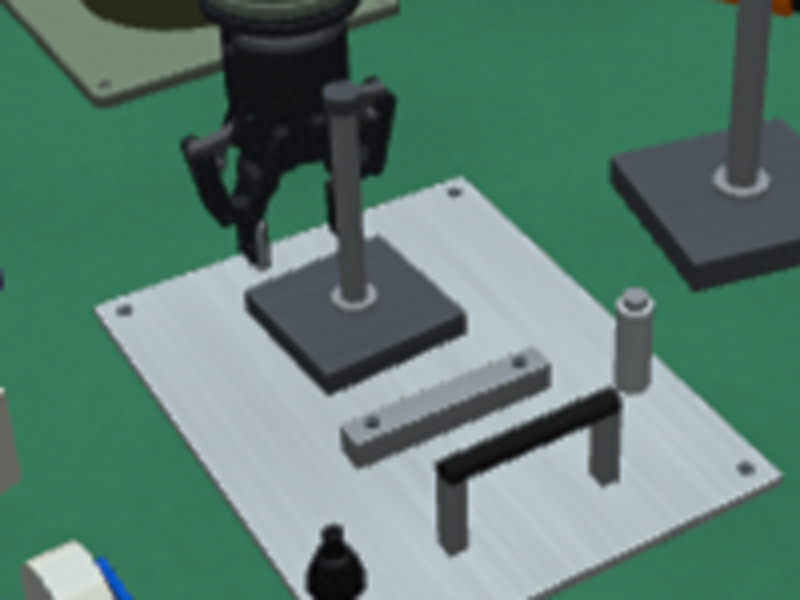

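The left fingertip is at crop (258,268), just behind the base's rear edge, and the arm is at its near reach limit. I'll check which joint is limiting.

```bash
python3 - <<'E'
from h import *
np.set_printoptions(precision=3,suppress=True)
s=status.observe();print(s['joint_pos'],s['joint_velocities'])
E
```

```text
[ 0.181  0.935 -0.001  2.221 -0.225  0.002 -1.192] [-0.002 -0.003 -0.     0.003  0.079 -0.002 -0.081]
```

Call:
{"api": "step_arm", "payload": {
  "plan": [
    {"dx": 0, "dy": 0, "dz": 0, "roll": 0},
    {"dx": 0, "dy": 0, "dz": 0, "roll": 0}
  ]
}}

```text
t: 3.32
position: [0.3973, -0.1042, 0.0233]
tcp_rot: [[1.0, -0.026, -0.016], [-0.026, -1.0, 0.004], [-0.016, -0.004, -1.0]]
ft_force: [0.8, 0.3, -1.0]
opening: 0.0514
grasp_force: 0.0
```

Call:
{"api": "step_arm", "payload": {
  "plan": [
    {"dx": -0.005, "dy": -0.008, "dz": 0, "roll": 0},
    {"dx": -0.01, "dy": -0.015, "dz": 0, "roll": 0},
    {"dx": -0.01, "dy": -0.015, "dz": -0.005, "roll": 0},
    {"dx": -0.01, "dy": -0.015, "dz": -0.01, "roll": 0},
    {"dx": -0.01, "dy": -0.015, "dz": -0.01, "roll": 0}
  ]
}}

```text
t: 3.95
position: [0.3921, -0.1204, 0.0165]
tcp_rot: [[0.999, -0.026, -0.025], [-0.026, -1.0, 0.007], [-0.025, -0.006, -1.0]]
ft_force: [-0.3, 0.6, 0.3]
opening: 0.0516
grasp_force: 0.0
```

Call:
{"api": "step_arm", "payload": {
  "plan": [
    {"dx": 0.01, "dy": 0.002, "dz": 0.005, "roll": 0},
    {"dx": 0.015, "dy": 0.005, "dz": 0.008, "roll": 0},
    {"dx": 0.02, "dy": 0.01, "dz": 0.01, "roll": 0},
    {"dx": 0.025, "dy": 0.012, "dz": 0.01, "roll": 0},
    {"dx": 0.03, "dy": 0.012, "dz": 0.01, "roll": 0},
    {"dx": 0.034, "dy": 0.012, "dz": 0.01, "roll": 0},
    {"dx": 0.038, "dy": 0.012, "dz": 0.01, "roll": 0},
    {"dx": 0.042, "dy": 0.012, "dz": 0.01, "roll": 0},
    {"dx": 0.046, "dy": 0.012, "dz": 0.01, "roll": 0},
    {"dx": 0.05, "dy": 0.012, "dz": 0.01, "roll": 0},
    {"dx": 0.054, "dy": 0.012, "dz": 0.01, "roll": 0}
  ]
}}

```text
t: 5.32
position: [0.4449, -0.1085, 0.027]
tcp_rot: [[0.999, -0.027, -0.027], [-0.026, -1.0, 0.007], [-0.027, -0.007, -1.0]]
ft_force: [-12.1, 0.6, 13.4]
opening: 0.0517
grasp_force: 5.9
```

```bash
python3 - <<'E'
from h import *
s=status.observe();print(s['t'],s['position'],s['ft_force'],s['opening'])
a=viewer.snapshot("scene")[180:330,150:350]
b=viewer.snapshot("top")[150:250,230:380]
a=cv2.resize(a,(533,400),interpolation=cv2.INTER_CUBIC);
cv2.imwrite("pics/s3.png",cv2.resize(viewer.snapshot("scene")[180:330,150:350],None,fx=4,fy=4,interpolation=cv2.INTER_CUBIC)[:,:,::-1])
E
```

```text
5.325 [ 0.44489888 -0.10851774  0.02697104] [-12.05210869   0.58227251  13.37442618] 0.05174485139656711
```

View pics/s3.png

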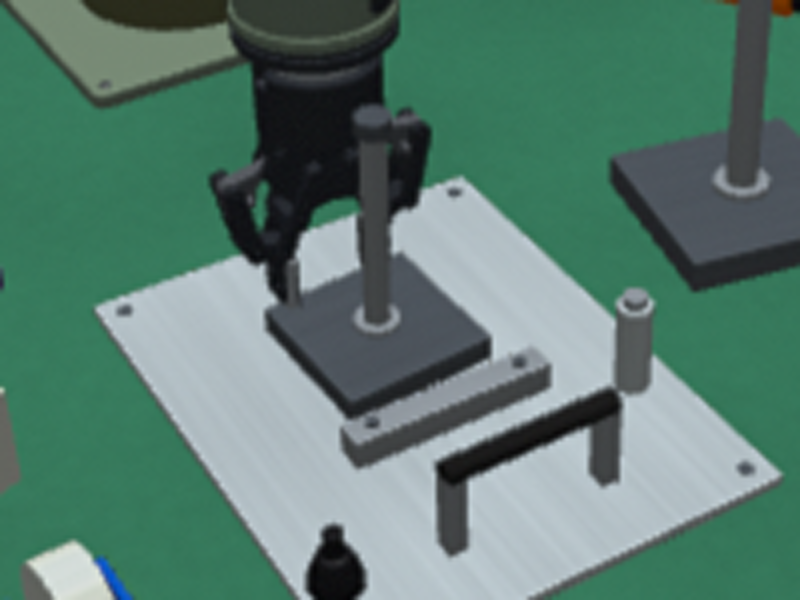

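```bash
cat >>h.py <<'E'
O=np.array([.5576,-.1002]);a=-.0263;ux=np.array([np.cos(a),np.sin(a)]);uy=np.array([-ux[1],ux[0]])
fx=lambda X:np.array([(X[:2]-O)@ux,(X[:2]-O)@uy])
E
python3 - <<'E'
from h import *
np.set_printoptions(precision=4,suppress=True)
c=viewer.get_calibration('scene')
for L in [[(245,296),(330,377),(466,318),(378,238)],[(266,318),(350,402),(491,337),(402,255)]]:
  S=np.array([fx(ray(c,(149.6+p[0]/4,179.6+p[1]/4),.026)) for p in L]);d=S[1]+S[2]-S[0]-S[3]
  print(S,S.mean(0),np.arctan2(d[1],d[0]))
print('tcp',fx(status.observe()['position']))
b=viewer.snapshot("top")[150:250,240:380]
cv2.imwrite("pics/t3.png",cv2.resize(b,None,fx=5.5,fy=5.5,interpolation=cv2.INTER_CUBIC)[:,:,::-1])
E
```

```text
[[-0.138  -0.059 ]
 [-0.042  -0.05  ]
 [-0.0462  0.0453]
 [-0.1468  0.0395]] [-0.0933 -0.0061] 0.07531012429580142
[[-0.1115 -0.0575]
 [-0.0164 -0.0504]
 [-0.0227  0.0486]
 [-0.1226  0.0436]] [-0.0683 -0.0039] 0.062116979093717606
tcp [-0.1119 -0.0112]
```

View pics/t3.png

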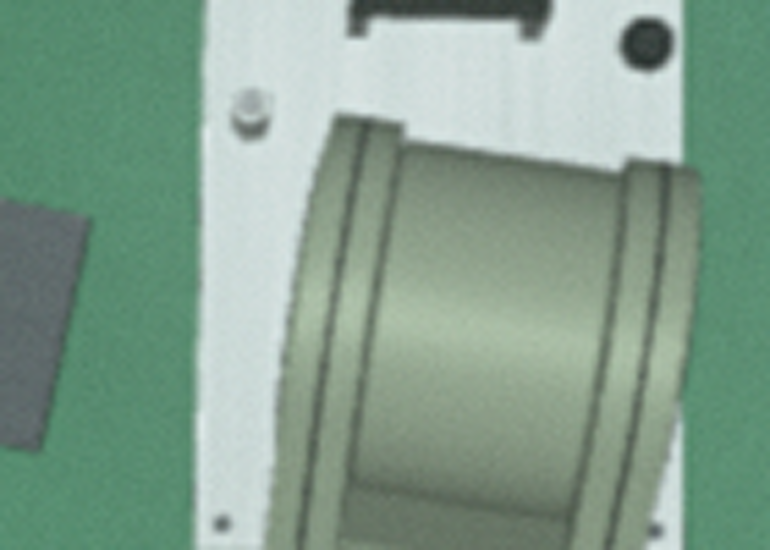

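The fingers rode up onto the base's rear edge, and the base has advanced about 25 mm. It is still upright and turned about 0.06 rad. I'll lift clear, back off and come down lower behind it, where the arm can now reach.

Call:
{"api": "step_arm", "payload": {
  "plan": [
    {"dx": 0, "dy": 0, "dz": 0.012, "roll": 0},
    {"dx": 0, "dy": 0, "dz": 0.022, "roll": 0},
    {"dx": -0.013, "dy": 0.004, "dz": 0.022, "roll": 0},
    {"dx": -0.027, "dy": 0.008, "dz": 0.022, "roll": 0},
    {"dx": -0.027, "dy": 0.008, "dz": 0.022, "roll": 0},
    {"dx": -0.027, "dy": 0.008, "dz": 0.01, "roll": 0},
    {"dx": -0.027, "dy": 0.008, "dz": 0, "roll": 0},
    {"dx": -0.027, "dy": 0.008, "dz": -0.008, "roll": 0},
    {"dx": -0.027, "dy": 0.008, "dz": -0.013, "roll": 0},
    {"dx": -0.027, "dy": 0.008, "dz": -0.013, "roll": 0}
  ]
}}

```text
t: 6.78
position: [0.4189, -0.1006, 0.0135]
tcp_rot: [[0.999, -0.026, -0.025], [-0.026, -1.0, 0.007], [-0.025, -0.006, -1.0]]
ft_force: [0.5, -0.1, -0.2]
opening: 0.0513
grasp_force: 0.0
```

Call:
{"api": "step_arm", "payload": {
  "plan": [
    {"dx": 0.003, "dy": 0, "dz": 0, "roll": 0},
    {"dx": 0.006, "dy": 0, "dz": 0, "roll": 0},
    {"dx": 0.009, "dy": 0, "dz": 0, "roll": 0},
    {"dx": 0.011, "dy": 0, "dz": 0, "roll": 0},
    {"dx": 0.013, "dy": 0, "dz": 0, "roll": 0},
    {"dx": 0.015, "dy": 0, "dz": 0, "roll": 0},
    {"dx": 0.017, "dy": 0, "dz": 0, "roll": 0},
    {"dx": 0.019, "dy": 0, "dz": 0, "roll": 0},
    {"dx": 0.021, "dy": 0, "dz": 0, "roll": 0},
    {"dx": 0.023, "dy": 0, "dz": 0, "roll": 0}
  ]
}}

```text
t: 8.02
position: [0.4413, -0.1004, 0.0139]
tcp_rot: [[0.999, -0.026, -0.026], [-0.026, -1.0, 0.007], [-0.026, -0.007, -1.0]]
ft_force: [-5.9, 0.3, 2.5]
opening: 0.0513
grasp_force: 2.9
```

Call:
{"api": "step_arm", "payload": {
  "plan": [
    {"dx": 0.001, "dy": 0, "dz": 0, "roll": 0},
    {"dx": 0.002, "dy": 0, "dz": 0, "roll": 0},
    {"dx": 0.003, "dy": 0, "dz": 0, "roll": 0},
    {"dx": 0.004, "dy": 0, "dz": 0, "roll": 0}
  ]
}}

```text
t: 8.52
position: [0.4453, -0.1005, 0.0139]
tcp_rot: [[0.999, -0.026, -0.026], [-0.026, -1.0, 0.007], [-0.026, -0.007, -1.0]]
ft_force: [-5.6, 0.5, 2.7]
opening: 0.0512
grasp_force: 3.0
```

Call:
{"api": "step_arm", "payload": {
  "plan": [
    {"dx": 0.001, "dy": 0, "dz": 0, "roll": 0},
    {"dx": 0.002, "dy": 0, "dz": 0, "roll": 0}
  ]
}}

```text
t: 8.78
position: [0.4473, -0.1005, 0.0139]
tcp_rot: [[0.999, -0.027, -0.026], [-0.026, -1.0, 0.007], [-0.026, -0.007, -1.0]]
ft_force: [-5.8, -0.3, 2.3]
opening: 0.0512
grasp_force: 3.0
```

Call:
{"api": "step_arm", "payload": {
  "plan": [
    {"dx": 0.001, "dy": 0, "dz": 0, "roll": 0},
    {"dx": 0.002, "dy": 0, "dz": 0, "roll": 0}
  ]
}}

```text
t: 9.02
position: [0.4479, -0.1005, 0.0138]
tcp_rot: [[0.999, -0.027, -0.029], [-0.027, -1.0, 0.008], [-0.029, -0.007, -1.0]]
ft_force: [-16.1, -1.8, 8.8]
opening: 0.0509
grasp_force: 8.2
```

```bash
python3 - <<'E'
from h import *
a=viewer.snapshot("scene")[180:330,150:350]
cv2.imwrite("pics/s4.png",cv2.resize(a,None,fx=4,fy=4,interpolation=cv2.INTER_CUBIC)[:,:,::-1])
print(fx(status.observe()['position']))
E
```

```text
[-0.10975548 -0.00316181]
```

View pics/s4.png

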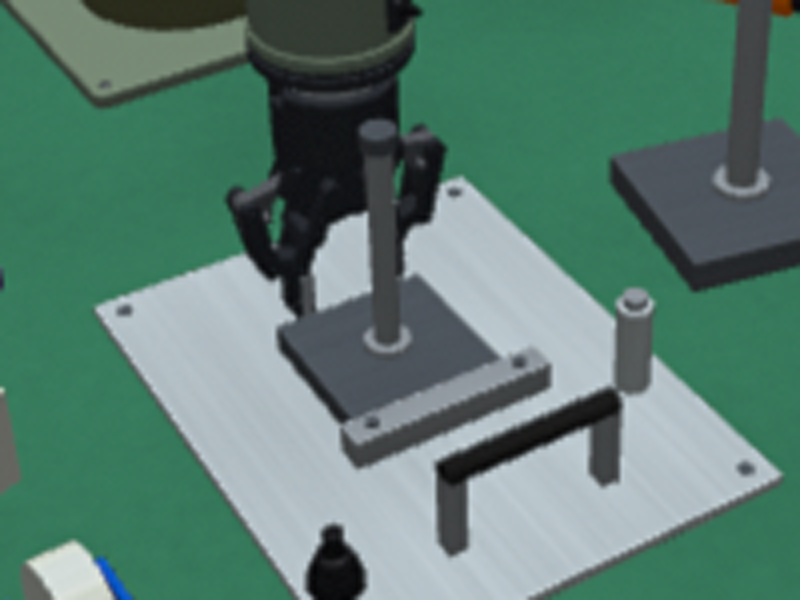

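The base's front edge lies along the full stop bar, from crop (345,420) to (500,357). Pushing force rose to 16 N, so it is seated square and upright. I'll back off, rise behind the column and shut the jaw.

Call:
{"api": "step_arm", "payload": {
  "plan": [
    {"dx": -0.006, "dy": 0, "dz": 0, "roll": 0},
    {"dx": -0.014, "dy": 0, "dz": 0.004, "roll": 0},
    {"dx": -0.014, "dy": 0, "dz": 0.03, "roll": 0},
    {"dx": -0.014, "dy": 0, "dz": 0.06, "roll": 0},
    {"dx": -0.014, "dy": 0, "dz": 0.09, "roll": 0},
    {"dx": -0.014, "dy": 0, "dz": 0.12, "roll": 0},
    {"dx": -0.014, "dy": 0, "dz": 0.135, "roll": 0},
    {"dx": 0, "dy": 0, "dz": 0.135, "roll": 0},
    {"dx": 0.01, "dy": 0, "dz": 0.135, "roll": 0},
    {"dx": 0.02, "dy": -0.001, "dz": 0.135, "roll": 0},
    {"dx": 0.025, "dy": -0.001, "dz": 0.135, "roll": 0},
    {"dx": 0.025, "dy": -0.001, "dz": 0.135, "roll": 0}
  ],
  "jaw": 1
}}

```text
t: 10.58
position: [0.475, -0.1016, 0.1487]
tcp_rot: [[0.999, -0.026, -0.025], [-0.026, -1.0, 0.007], [-0.025, -0.006, -1.0]]
ft_force: [0.5, 0.3, -0.2]
opening: 0.0002
grasp_force: 0.0
```

```bash
python3 - <<'E'
from h import *
s=status.observe();print(s['position'],fx(s['position']),s['ft_force'],s['opening'])
c=viewer.get_calibration('scene')
print('coltop old pic',fx(ray(c,(149.6+377/4,179.6+127/4),.178)))
im=viewer.snapshot("scene")[150:320,170:350]
cv2.imwrite("pics/s5.png",cv2.resize(im,None,fx=3.5,fy=3.5,interpolation=cv2.INTER_CUBIC)[:,:,::-1])
E
```

```text
[ 0.47500909 -0.10157402  0.14865965] [-0.08252622 -0.00354543] [ 0.46164881  0.25307705 -0.19270015] 0.00024495508486232484
coltop old pic [-0.05373485 -0.00503981]
```

View pics/s5.png

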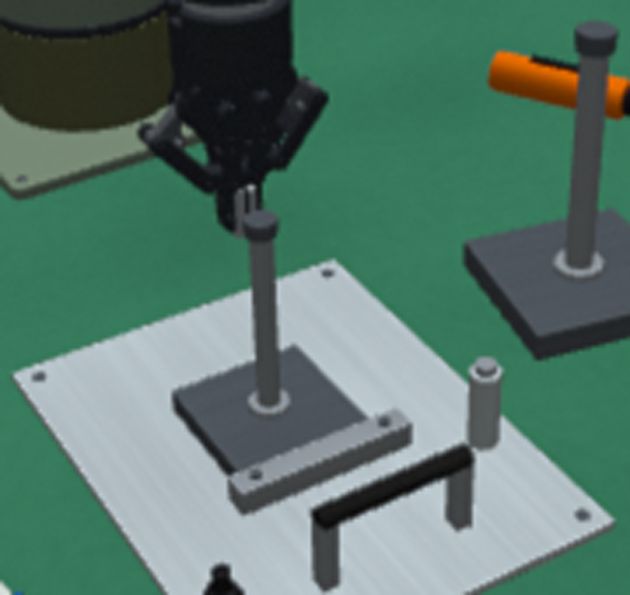

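The stand is upright against the bar at crop (265,400), and the closed fingertips are right behind the collar at (245,215). I'll start tipping along the computed arc.

Call:
{"api": "step_arm", "payload": {
  "plan": [
    {"dx": 0.005, "dy": -0.001, "dz": 0, "roll": 0},
    {"dx": 0.01, "dy": -0.001, "dz": 0, "roll": 0},
    {"dx": 0.0145, "dy": -0.0015, "dz": 0, "roll": 0},
    {"dx": 0.02, "dy": -0.0015, "dz": 0.002, "roll": 0},
    {"dx": 0.025, "dy": -0.0015, "dz": 0.004, "roll": 0},
    {"dx": 0.031, "dy": -0.002, "dz": 0.006, "roll": 0},
    {"dx": 0.0365, "dy": -0.002, "dz": 0.007, "roll": 0}
  ]
}}

```text
t: 11.5
position: [0.5119, -0.1036, 0.156]
tcp_rot: [[0.999, -0.026, -0.024], [-0.026, -1.0, 0.007], [-0.025, -0.006, -1.0]]
ft_force: [-2.8, -0.6, 2.0]
opening: -0.0004
grasp_force: 1.4
```

Call:
{"api": "step_arm", "payload": {
  "plan": [
    {"dx": 0.0055, "dy": 0, "dz": 0.0015, "roll": 0},
    {"dx": 0.011, "dy": 0, "dz": 0.002, "roll": 0},
    {"dx": 0.017, "dy": 0, "dz": 0.003, "roll": 0},
    {"dx": 0.023, "dy": -0.0005, "dz": 0.0035, "roll": 0},
    {"dx": 0.0285, "dy": -0.0005, "dz": 0.0035, "roll": 0},
    {"dx": 0.0345, "dy": -0.001, "dz": 0.0035, "roll": 0},
    {"dx": 0.0405, "dy": -0.001, "dz": 0.003, "roll": 0},
    {"dx": 0.0465, "dy": -0.001, "dz": 0.002, "roll": 0},
    {"dx": 0.0525, "dy": -0.0015, "dz": 0.0015, "roll": 0},
    {"dx": 0.058, "dy": -0.0015, "dz": 0, "roll": 0},
    {"dx": 0.064, "dy": -0.0015, "dz": -0.0015, "roll": 0},
    {"dx": 0.0695, "dy": -0.002, "dz": -0.0035, "roll": 0}
  ]
}}

```text
t: 13.0
position: [0.5816, -0.1056, 0.1523]
tcp_rot: [[0.999, -0.026, -0.024], [-0.026, -1.0, 0.007], [-0.024, -0.006, -1.0]]
ft_force: [-0.3, 0.4, 4.2]
opening: 0.0002
grasp_force: 1.5
```

```bash
python3 - <<'E'
from h import *
s=status.observe();print(s['position'],fx(s['position']),s['ft_force'])
im=viewer.snapshot("scene")[150:320,170:350]
cv2.imwrite("pics/s6.png",cv2.resize(im,None,fx=3.5,fy=3.5,interpolation=cv2.INTER_CUBIC)[:,:,::-1])
E
```

```text
[ 0.58156012 -0.10559252  0.15229661] [ 0.02409364 -0.00476057] [-0.30800998  0.43429089  4.23671554]
```

View pics/s6.png

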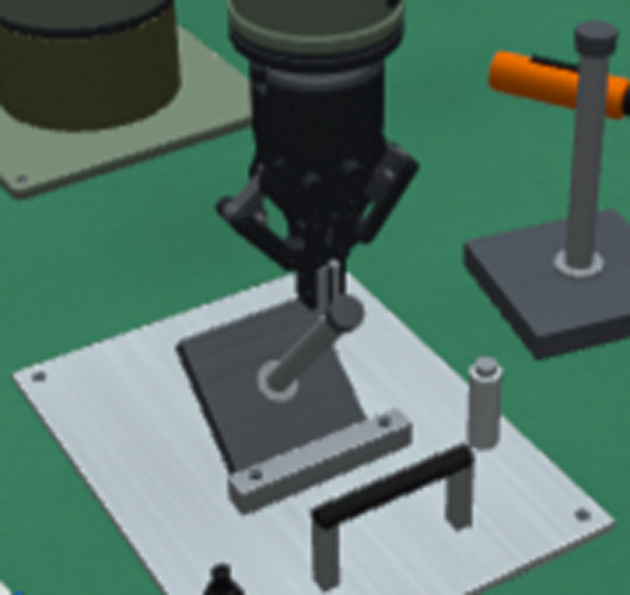

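The stand is tipping cleanly over the bar, with the tips on the column just below the collar at crop (345,310). I'll continue to about 70°.

Call:
{"api": "step_arm", "payload": {
  "plan": [
    {"dx": 0.0055, "dy": 0, "dz": -0.002, "roll": 0},
    {"dx": 0.011, "dy": 0, "dz": -0.0045, "roll": 0},
    {"dx": 0.0165, "dy": 0, "dz": -0.007, "roll": 0},
    {"dx": 0.022, "dy": -0.0005, "dz": -0.01, "roll": 0},
    {"dx": 0.0275, "dy": -0.0005, "dz": -0.013, "roll": 0},
    {"dx": 0.0325, "dy": -0.001, "dz": -0.0165, "roll": 0},
    {"dx": 0.0375, "dy": -0.001, "dz": -0.02, "roll": 0},
    {"dx": 0.0425, "dy": -0.001, "dz": -0.024, "roll": 0},
    {"dx": 0.0475, "dy": -0.001, "dz": -0.028, "roll": 0},
    {"dx": 0.052, "dy": -0.0015, "dz": -0.0325, "roll": 0},
    {"dx": 0.0565, "dy": -0.0015, "dz": -0.037, "roll": 0},
    {"dx": 0.0605, "dy": -0.0015, "dz": -0.042, "roll": 0}
  ]
}}

```text
t: 14.55
position: [0.6418, -0.1071, 0.11]
tcp_rot: [[0.999, -0.026, -0.024], [-0.026, -1.0, 0.007], [-0.025, -0.006, -1.0]]
ft_force: [1.4, 0.4, 0.3]
opening: 0.0001
grasp_force: 0.4
```

Call:
{"api": "step_arm", "payload": {
  "plan": [
    {"dx": 0.0015, "dy": 0, "dz": -0.002, "roll": 0},
    {"dx": 0.003, "dy": 0, "dz": -0.004, "roll": 0},
    {"dx": 0.005, "dy": 0, "dz": -0.006, "roll": 0},
    {"dx": 0.0065, "dy": 0, "dz": -0.008, "roll": 0},
    {"dx": 0.008, "dy": 0, "dz": -0.01, "roll": 0},
    {"dx": 0.0095, "dy": 0, "dz": -0.0125, "roll": 0},
    {"dx": 0.011, "dy": 0, "dz": -0.0145, "roll": 0},
    {"dx": 0.011, "dy": 0, "dz": -0.0145, "roll": 0}
  ]
}}

```text
t: 15.55
position: [0.6526, -0.107, 0.0957]
tcp_rot: [[0.999, -0.026, -0.025], [-0.026, -1.0, 0.007], [-0.025, -0.006, -1.0]]
ft_force: [0.3, -0.1, 0.2]
opening: 0.0002
grasp_force: 0.1
```

```bash
python3 - <<'E'
from h import *
s=status.observe();print(s['position'],fx(s['position']),s['ft_force'])
im=viewer.snapshot("scene")[170:340,190:370]
cv2.imwrite("pics/s7.png",cv2.resize(im,None,fx=3.5,fy=3.5,interpolation=cv2.INTER_CUBIC)[:,:,::-1])
E
```

```text
[ 0.65255055 -0.10702971  0.0956576 ] [ 0.09509732 -0.00433043] [ 0.25745907 -0.10280736  0.20900183]
```

I've used all ten picture views, so I'll check by force and image code from here. First, press slightly further to be sure it rests.

Call:
{"api": "step_arm", "payload": {
  "plan": [
    {"dx": 0.0015, "dy": 0, "dz": -0.002, "roll": 0},
    {"dx": 0.003, "dy": 0, "dz": -0.004, "roll": 0},
    {"dx": 0.0045, "dy": 0, "dz": -0.006, "roll": 0},
    {"dx": 0.0045, "dy": 0, "dz": -0.007, "roll": 0}
  ]
}}

```text
t: 16.1
position: [0.6571, -0.1071, 0.0887]
tcp_rot: [[0.999, -0.026, -0.024], [-0.026, -1.0, 0.007], [-0.024, -0.006, -1.0]]
ft_force: [0.8, 0.1, 1.9]
opening: -0.0
grasp_force: 0.8
```

Call:
{"api": "step_arm", "payload": {
  "plan": [
    {"dx": 0, "dy": 0, "dz": 0.005, "roll": 0},
    {"dx": 0, "dy": 0, "dz": 0.02, "roll": 0},
    {"dx": 0, "dy": 0, "dz": 0.05, "roll": 0},
    {"dx": -0.02, "dy": 0, "dz": 0.09, "roll": 0},
    {"dx": -0.06, "dy": 0, "dz": 0.13, "roll": 0},
    {"dx": -0.11, "dy": 0, "dz": 0.15, "roll": 0},
    {"dx": -0.16, "dy": 0, "dz": 0.15, "roll": 0},
    {"dx": -0.2, "dy": 0, "dz": 0.15, "roll": 0},
    {"dx": -0.22, "dy": 0, "dz": 0.15, "roll": 0},
    {"dx": -0.22, "dy": 0, "dz": 0.15, "roll": 0}
  ]
}}

```text
t: 17.35
position: [0.4365, -0.1072, 0.2401]
tcp_rot: [[0.999, -0.027, -0.023], [-0.027, -1.0, 0.007], [-0.023, -0.006, -1.0]]
ft_force: [-0.4, 0.1, -0.5]
opening: 0.0004
grasp_force: 0.0
```

```bash
python3 - <<'E'
from h import *
from scipy.optimize import minimize
im0=cv2.imread("pics/scene0.png").astype(int)[:,:,::-1]; im=viewer.snapshot("scene").astype(int)
c=viewer.get_calibration('scene')
W=lambda X:np.r_[O+X[0]*ux+X[1]*uy,X[2]+.008]
def mask(y,th,psi,s):
    C,S=np.cos(th),np.sin(th); P=np.array([-s,y,0])
    def T(h,lx,ly):  # local: lx from front edge, ly, height h
        x=lx*C+h*S; z=-lx*S+h*C
        xr=x*np.cos(psi)-ly*np.sin(psi); yr=x*np.sin(psi)+ly*np.cos(psi)
        return W(P+[xr,yr,z])
    m=np.zeros((420,560),np.uint8)
    def hull(pts): cv2.fillConvexPoly(m,cv2.convexHull(np.array([proj(c,p) for p in pts],np.float32)).astype(np.int32),1)
    hull([T(h,a_,b) for h in(0,.018) for a_ in(0,-.1) for b in(-.05,.05)])
    t=np.linspace(0,6.28,16)
    hull([T(h,-.05+.008*np.cos(k),.008*np.sin(k)) for h in(.018,.158) for k in t])
    hull([T(h,-.05+.011*np.cos(k),.011*np.sin(k)) for h in(.158,.17) for k in t])
    return m
# darkness image: stand is dark grey (value<130, low saturation)
v=im.max(2);sat=v-im.min(2);D=((v<135)&(sat<30)).astype(int)
y0,y1,x0,x1=215,330,185,330
def cost(p):
    m=mask(p[0],p[1],p[2],p[3])[y0:y1,x0:x1].astype(int);d=D[y0:y1,x0:x1]
    return (m*(1-d)).sum()+.3*((1-m)*d).sum()
best=min((cost((y,np.radians(t),psi,.018)),y,t,psi) for y in np.arange(-.015,.011,.003) for t in range(0,96,4) for psi in(-.1,-.05,0,.05,.1))
print(best,D[y0:y1,x0:x1].sum())
for t in (0,60,72,76,80,84,88): print(t,cost((best[1],np.radians(t),best[3],.018)))
s=status.observe();print(s['t'],s['position'],s['ft_force'])
E
```

```text
(np.float64(1016.8), np.float64(-0.006000000000000002), 80, 0) 3837
0 1470.4
60 1401.5
72 1238.1
76 1152.1
80 1016.8
84 1068.5
88 1169.6
17.4 [ 0.43738295 -0.10717749  0.23983228] [-0.28935532  0.36166594 -0.47852113]
```

The silhouette fit gives 80° tilt, square to the bar and about 6 mm off the middle, with a clear minimum. The arm is clear of everything, so I'm handing in.

```bash
python3 -c "
from bench import r
print(r.job_done())"
```

```text
the job is handed in; nothing more can be done
None
```

The job is handed in, verdict not shown: the stand was pushed square against the stop bar (the fingers first slid up onto its base, so I backed off and pushed again lower), then tipped gently over it; by force and an image fit, not a final look, it lies on the rest at about 80°, some 6 mm off the middle, with the arm clear.

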